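# Load the choke tester and shut its guard

## Task

Slide the tester's yellow-framed guard all the way open, stand the yellow choke upright and flat on the floor of the well, inside the four copper locating rails and lengthwise with them (either way round), then slide the guard fully shut over it. Set the choke down rather than dropping it, do not knock it over, and leave the other chokes, tools and things on the bench where they are.

Things in the scene. Friction and masses are not known exactly. Their poses are not given: they have to be found in the camera images.
- tester: White and grey bench tester, fixed, 210 (x) x 330 (y) x 116 mm high. Origin: centre of its underside. The guard's track runs along its y. Its open-topped well at the -y end is 166 mm (x) by 155 mm (y) inside (y = -155 to 0 mm), floor 10 mm above the table, walls and tracks 116 mm; a closed grey deck (top 106 mm high) fills the +y end.
- nest (a point): Point on the floor of the well, at the centre of the rectangle of four copper locating rails (axes as the tester's; 10 mm above the table, at tester x = 0, y = -80 mm). The rails are 8 mm high and enclose 62 mm (x) by 104 mm (y), so the choke's foot goes in with its long side along y.
- guard (a joint): Sliding of the guard along the tester's +y, in m: 0 = fully shut over the well, 0.15 = fully open over the deck. It stays where it is left (about 3 N of friction) and may start a little open. A clear plate in a yellow frame, 204 (x) x 164 (y) mm, from 117 to 124 mm above the table.
- guard_handle (a point): Top centre of the guard's black bar handle, 165 mm above the table; it moves with the guard. The bar lies along the tester's x: 100 mm long, 14 mm wide (y), 18 mm high, with 26 mm of free space between it and the guard, on two 14 mm posts 43 mm either side of the centre. Axes as the tester's.
- choke_yellow: Upright choke: foot plate 52 (x) x 92 (y) x 4 mm, dark steel lower and upper yokes 36 (x) x 84 (y) mm, two yellow-taped windings (36 mm diameter, y = +-21 mm) between them. Upper yoke 22 mm high, its top 78 mm above the origin. Origin: centre of the underside; y along the long side, z up. About 0.6 kg. The one to be tested; yellow patch on top.
- choke_copper_1: Upright choke: foot plate 52 (x) x 92 (y) x 4 mm, dark steel lower and upper yokes 36 (x) x 84 (y) mm, two copper-coloured windings (36 mm diameter, y = +-21 mm) between them. Upper yoke 22 mm high, its top 78 mm above the origin. Origin: centre of the underside; y along the long side, z up. About 0.6 kg. Not to be moved.
- choke_copper_2: Upright choke: foot plate 52 (x) x 92 (y) x 4 mm, dark steel lower and upper yokes 36 (x) x 84 (y) mm, two copper-coloured windings (36 mm diameter, y = +-21 mm) between them. Upper yoke 22 mm high, its top 78 mm above the origin. Origin: centre of the underside; y along the long side, z up. About 0.6 kg. Not to be moved.
- tape_roll: Blue tape roll lying flat, 72 mm across, 20 mm high. Origin: centre of the underside. Not to be moved.
- screwdriver: Red-handled screwdriver, 190 mm long, lying on the bench along its x. Not to be moved.
- flux_bottle: White bottle with red cap, 52 mm across, 130 mm high, upright. Origin: centre of the underside. Not to be moved.
- drill: Blue cordless drill standing on its black battery (85 x 65 mm), about 200 mm high, pointing along its -x, chuck 105 mm out. Origin: centre of the underside. Not to be moved.
Mind the look-alikes: they are no part of the job. Leave any green or pink look-alike of the choke_yellow alone.

How it is judged:
On the way, in this order (a step that is already met when the one before it is completed fails the run):
1. the guard is slid open to within 15 mm of its end stop (value of joint guard above 0.135 m), for 0.2 s.
2. the yellow choke stands flat inside the copper rails, let go, with the guard still open (x of choke_yellow in the frame of nest between -0.009 and 0.009 m and y of choke_yellow in the frame of nest between -0.01 and 0.01 m and z of choke_yellow in the frame of nest below 0.004 m and angle between choke_yellow's own z axis and vertical below 0.08 rad and angle between the y axis of choke_yellow and the y axis of tester, either way round below 0.25 rad and contact force between the fingers and choke_yellow below 0.1 N and value of joint guard above 0.12 m), for 0.2 s.
3. the guard is slid shut over it (x of choke_yellow in the frame of nest between -0.009 and 0.009 m and y of choke_yellow in the frame of nest between -0.01 and 0.01 m and z of choke_yellow in the frame of nest below 0.004 m and angle between choke_yellow's own z axis and vertical below 0.08 rad and angle between the y axis of choke_yellow and the y axis of tester, either way round below 0.25 rad and contact force between the fingers and choke_yellow below 0.1 N and value of joint guard below 0.006 m), for 0.2 s.
At the end, for the whole second after the job is handed in: The guard is shut (less than 6 mm open); under it the yellow choke stands at rest on the floor of the well inside the copper rails (within 9 mm in x and 10 mm in y of the nest's centre, less than 4 mm off the floor, tilted less than 0.08 rad, lengthwise within 0.25 rad), let go (all of step 3 and linear speed of choke_yellow below 0.02 m/s); the robot touches nothing.
It fails at once if the yellow choke is tipped over (more than 0.6 rad) (angle between choke_yellow's own z axis and vertical above 0.6 rad).
It fails at once if the yellow choke is dropped (moves faster than 0.5 m/s with no finger on it) (contact force between the fingers and choke_yellow below 0.01 N and linear speed of choke_yellow above 0.5 m/s).
It fails at once if a copper choke is moved more than 30 mm (distance of any of choke_copper_1, choke_copper_2 from where it was at the start of the episode above 0.03 m).
It fails at once if the tape roll, screwdriver, bottle or drill is moved more than 30 mm (distance of any of tape_roll, screwdriver, flux_bottle, drill from where it was at the start of the episode above 0.03 m).
It also fails if it takes over 64 s, if anything falls off the work surface, if the arm or the gripper's body presses on something with over 40 N, if the wrist force passes 120 N, or if a joint passes its speed limit or range.

## Robot

A 6-joint arm with a two-finger parallel gripper is mounted at the origin on the work surface. World frame = base frame: x ahead of the robot, y to its left, z up, the work surface at z = 0. Lengths are in m, angles in rad, forces in N, time in s.
With the tool pointing down it reaches from about 0.425 to 0.95 m from the base axis. Payload 14.7 kg.
Tool frame: the origin (TCP) lies on the centre line of the jaws, within the pads' length; the fingertips stand bot.tcp_to_tips ahead of it and the grasp point (between the pads) lies 5 mm behind it (bot.tcp_to_tips is the distance from the TCP to the fingertips, in m); z points along the fingers, y is the line along which they close (so a half turn about z gives the same grasp; the last joint's range is limited). The gripper opens to 85 mm and grips with 20 to 120 N. Pads are 22 mm wide; open, the fingers measure 114 mm over their backs; the gripper's body (76 mm by 85 mm) begins 54 mm behind the grasp point. The pads swing forward as they close: fully open they stand 13 mm farther back than shut.
Start: joints at [1.208, 0.48, 1.596, -0, 1.065, -0.047], TCP at [0.202, 0.618, 0.218] pointing down, gripper open.
Joint ranges: [-2.75, 2.75], [-0.82, 2.05], [0.23, 2.67], [-1.56, 4.7], [0.09, 2.69], [-2.92, 2.92]. Speed limits (rad/s): [1.89, 1.89, 2.39, 3.01, 3.01, 3.01].

## Interface

Orientations are given as a unit quaternion [x, y, z, w].
In Python, from bench import bot, vision, job gives the robot as it stands.
- The arm moves only by the tool apply_moves, never from a script. Its argument "targets" is a list of rows, each a list of 3 entries, a list of its own where there are three numbers: the opening, from -1 (shut) to 1 (fully open), then the shift along the tool's x, y, z scaled (see below), then the turn about the tool's z scaled (see below). A call has 1 to 5 rows; each row is the pose to reach, as a shift and turn from the pose commanded when the call began, along the tool's axes at that moment; what a row does not reach only later rows make up. The controller multiplies each number of a shift by 300 mm and each number of a turn by 60 degrees. A row lasts 1/8 s, in which the tool goes at most 62.5 mm and 10.7 degrees, less where a joint would pass 70% of its speed; a pose out of reach is approached as far as the arm can. A call with a number of a shift or a turn outside -1 to 1 is refused whole. A call with a gripper value outside its range is refused whole. The fingers move at their own pace and stop on an object; the grip force is fixed at half the most. Time passes only in rows, so rows that repeat a pose let the fingers close. It gives the time, the measured TCP pose, the force, the opening and the grip force at its end, in the units of the state.
- bot.observe(): the state, without advancing time (a new reading comes with each control period).
- vision.camera(name): name is "scene" or "top"; returns a dict with "color" (384x512x3 uint8, red, green, blue), "depth" (384x512 float32, m along the optical axis (not along the pixel's ray), 0 where there is no reading), "fx", "fy", "cx", "cy" (pixels), "pose" (4x4, takes a point from camera to world coordinates). Camera axes: x right, y down, z forward; pixel columns grow to the right and rows downward; lengths in m; the calibration is good to about 2 mm. A picture is of the moment at which its call begins.
- job.job_done(): hands the job in; it is judged then, once.
The state is a dict: "time_s": time; "q": joint angles; "joint_velocities": joint speeds; "joint_efforts": joint torques, N m; "position": TCP position; "ee_rot": TCP orientation; "force": force on the tool from outside, world axes, zero at the start; "ft_torque": the same for the moment, N m; "finger_gap": finger opening in m; "grasp_force": force on a finger pad.
Only numpy, scipy, OpenCV 4.12 (cv2) and the standard library are available. Lean on these libraries where they do the work, as an engineer would, in place of code of your own. Each camera call takes 0.05 s, during which the arm holds its last target. There are 200 camera calls.

## Working session

There is one attempt and no reset: what is moved stays moved. The work goes in short steps, Python scripts to look and compute and a tool call to move; the robot and the scene stay as the last step left them, time stands still between calls to the robot, and variables do not carry over. Pictures are saved under pics/ and viewed, at most 10 in all, crops included, and the job is handed in when it is done.

Besides the shell and the picture viewer there is one more tool, called after "Request:" as name(argument=value, ...) on one line, values as JSON. apply_moves: Moves the arm, as the interface text tells. Its arguments: {"type":"object","properties":{"targets":{"type":"array"}},"required":["targets"]}

```bash
ls; mkdir -p pics; python3 - <<'E'
from bench import bot, vision, job
import cv2, numpy as np
s=bot.observe(); print(s, bot.tcp_to_tips)
for n in("top","scene"):
    c=vision.camera(n); np.savez(n+".npz",**c)
    cv2.imwrite(f"pics/{n}0.png",c["color"][:,:,::-1]); print(n,c["fx"],c["cx"],c["cy"],np.round(c["pose"],3).tolist())
E
```

```text
pics
{'time_s': 0.0, 'q': array([ 1.20843897e+00,  4.80815658e-01,  1.59686637e+00,  3.25932441e-05,
        1.06513735e+00, -4.66048240e-02]), 'joint_velocities': array([ 8.71489662e-04, -4.01010238e-05,  4.45697016e-04,  6.81781133e-04,
       -1.70551533e-03, -3.57758144e-04]), 'joint_efforts': array([ 5.51791381e-04, -9.50667500e+01, -4.30202615e+01,  6.01626098e-06,
        1.23040393e-02,  7.53130644e-05]), 'position': array([0.20166324, 0.61746579, 0.21778571]), 'ee_rot': array([ 1.57229015e-01,  9.87561978e-01, -5.97691322e-04, -1.38504535e-04]), 'force': array([ 0.64984786, -0.93787309, -0.42353553]), 'ft_torque': array([-0.02887099, -0.00815955, -0.02395042]), 'grasp_force': 0.0, 'finger_gap': 0.08544964472115917} 0.014
top 494.81667634264426 255.23411069948986 181.0032746420665 [[-0.028, -0.996, 0.082, 0.421], [-1.0, 0.026, -0.017, 0.01], [0.015, -0.082, -0.997, 1.818], [0.0, 0.0, 0.0, 1.0]]
scene 356.40065459541177 260.1810951301293 191.36073468554437 [[0.635, 0.559, -0.534, 1.166], [0.773, -0.474, 0.422, -0.475], [-0.017, -0.68, -0.733, 0.943], [0.0, 0.0, 0.0, 1.0]]
```

View pics/top0.png

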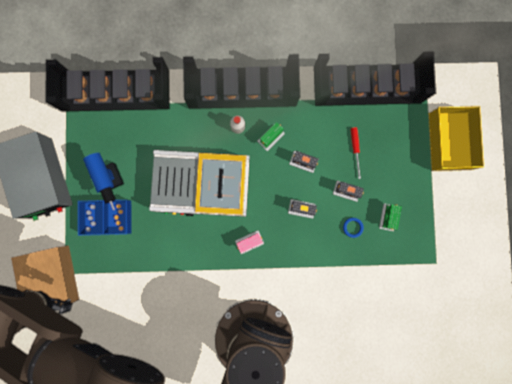

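View pics/scene0.png

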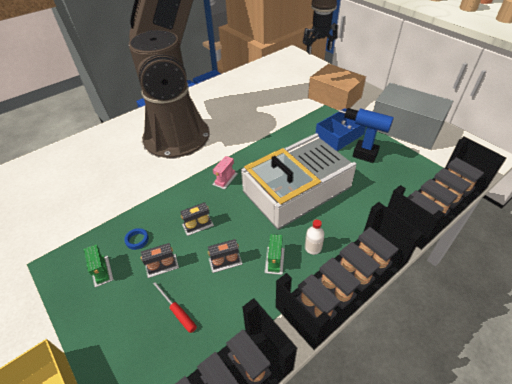

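Top view: tester at (200,183), with the guard shut at its right end (x≈222, handle bar ≈(221,183)). The yellow choke is at (303,208), the copper ones at (304,161) and (349,190), the green ones at (271,135) and (391,216), and the pink one at (249,242). Next I'll measure the poses from depth.

```bash
cat > h.py <<'E'
import numpy as np, cv2
def cloud(c):
    d=c["depth"]; v,u=np.indices(d.shape)
    p=np.stack([(u-c["cx"])/c["fx"]*d,(v-c["cy"])/c["fy"]*d,d],-1)
    P=c["pose"]; return p@P[:3,:3].T+P[:3,3]
def rect(w,m):
    p=w[m][:,:2].astype(np.float32); (x,y),(a,b),t=cv2.minAreaRect(p*1000)
    bx=cv2.boxPoints(((x,y),(a,b),t)); e=[bx[1]-bx[0],bx[2]-bx[1]]; e=max(e,key=np.linalg.norm)
    return len(p),np.round([x,y],1),np.round(sorted([a,b]),1),"long-axis deg",round(np.degrees(np.arctan2(e[1],e[0]))%180,1),"medz",np.round(np.median(w[m][:,2]),4)
def box(w,x0,x1,y0,y1,z0,z1):
    X,Y,Z=w[...,0],w[...,1],w[...,2]
    return (X>x0)&(X<x1)&(Y>y0)&(Y<y1)&(Z>z0)&(Z<z1)
E
python3 - <<'E'
from h import *
for n in("top","scene"):
    c=dict(np.load(n+".npz")); w=cloud(c); col=c["color"].astype(int); hsv=cv2.cvtColor(c["color"],cv2.COLOR_RGB2HSV)
    if n=="top":
        for nm,(u,v) in dict(tester=(200,183),handle=(221,183),yel=(303,208),c1=(304,161),c2=(349,190)).items(): print(nm,np.round(w[v,u],3))
    yel=w[208,303] if n=="top" else yel; han=w[183,221] if n=="top" else han
    for nm,p in(("yel",yel),("pink",None)):
        if p is None: continue
        m=box(w,p[0]-.07,p[0]+.07,p[1]-.07,p[1]+.07,.068,.09); print(n,nm,rect(w,m))
        ym=m&(hsv[...,0]>18)&(hsv[...,0]<35)&(hsv[...,1]>140); print(" patch",ym.sum(),np.round(w[ym].mean(0),4) if ym.any() else "")
    m=box(w,han[0]-.08,han[0]+.08,han[1]-.06,han[1]+.06,.15,.18); print(n,"handle",rect(w,m))
    fr=box(w,.2,.65,-.1,.4,.09,.14)&(hsv[...,0]>15)&(hsv[...,0]<35)&(hsv[...,1]>120)
    print(n,"frame",rect(w,fr))
    t=box(w,.2,.65,-.1,.4,.095,.14); t=t&(cv2.connectedComponentsWithStats(t.astype(np.uint8))[1]>0)
    k,l,st,_=cv2.connectedComponentsWithStats(t.astype(np.uint8)); i=1+st[1:,4].argmax(); print(n,"tester",rect(w,l==i))
E
```

```text
tester [0.558 0.171 0.123]
handle [0.553 0.096 0.167]
yel [ 0.464 -0.184  0.083]
c1 [ 0.63  -0.195  0.077]
c2 [ 0.523 -0.35   0.076]
top yel (248, array([ 462.7, -189.2]), array([36. , 86.8]), 'long-axis deg', np.float32(77.7), 'medz', np.float64(0.0792))
 patch 36 [ 0.4647 -0.1882  0.0795]
top handle (130, array([552. ,  99.8]), array([14.3, 98.9]), 'long-axis deg', np.float32(175.7), 'medz', np.float64(0.1661))
top frame (804, array([554.2, 103.5]), array([166. , 200.8]), 'long-axis deg', np.float32(175.4), 'medz', np.float64(0.1251))
top tester (5287, array([557.4, 173.2]), array([208.8, 331.1]), 'long-axis deg', np.float32(85.5), 'medz', np.float64(0.1172))
scene yel (289, array([ 464.1, -187.8]), array([40.5, 89.7]), 'long-axis deg', np.float32(75.2), 'medz', np.float64(0.0786))
 patch 30 [ 0.4624 -0.1885  0.0793]
scene handle (165, array([553.5, 100.5]), array([ 17.2, 100.9]), 'long-axis deg', np.float32(176.3), 'medz', np.float64(0.1642))
scene frame (711, array([553. , 100.5]), array([165.5, 206.1]), 'long-axis deg', np.float32(175.5), 'medz', np.float64(0.1248))
scene tester (3781, array([557.5, 175.3]), array([205.9, 336.5]), 'long-axis deg', np.float32(86.3), 'medz', np.float64(0.1205))
```

Request:
apply_moves(targets=[[1, [0, 0, -0.2], 0], [1, [-0.82, -0.64, -0.2], -0.23], [1, [-0.82, -0.64, -0.2], -0.23], [1, [-0.82, -0.64, -0.2], -0.23], [1, [-0.82, -0.64, -0.2], -0.23]])

```text
time_s: 0.72
position: [0.3412, 0.41, 0.2783]
ee_rot: [0.037, 0.999, -0.0, -0.0]
force: [0.6, 0.1, -0.2]
finger_gap: 0.0855
grasp_force: 0.0
```

```bash
cat >> h.py <<'E'
from scipy.spatial.transform import Rotation as R
def go(x,y,z,ang,s=None):
    """needed shift (units of 300 mm) and turn (units of 60 deg) to TCP x,y,z (m), tool-y at world angle ang"""
    from bench import bot
    s=s or bot.observe(); M=R.from_quat(s["ee_rot"]).as_matrix()
    d=M.T@(np.array([x,y,z])-s["position"]); a=np.degrees(np.arctan2(M[1,1],M[0,1]))
    t=(a-ang+90)%180-90
    print("t",round(s["time_s"],2),"pos",np.round(s["position"],4),"ang",round(a,2),"tilt",np.round(np.degrees(np.arccos(-M[2,2])),2),"F",np.round(s["force"],1),"gap",round(s["finger_gap"],4),"gf",round(s["grasp_force"],1))
    print("shift",np.round(d/.3,3),"mm",np.round(d*1000,1),"turn",round(t/60,3))
E
python3 -c "
from h import *
go(.553,.100,.218,85.7)"
```

```text
t 0.72 pos [0.3412 0.41   0.2783] ang 85.73 tilt 0.01 F [ 0.6  0.1 -0.2] gap 0.0855 gf 0.0
shift [-0.781 -0.978  0.201] mm [-234.3 -293.4   60.3] turn 0.001
```

Request:
apply_moves(targets=[[1, [-0.78, -0.98, 0], 0], [1, [-0.78, -0.98, 0], 0], [1, [-0.78, -0.98, 0], 0], [1, [-0.78, -0.98, 0], 0], [1, [-0.78, -0.98, 0], 0]])

```text
time_s: 1.35
position: [0.517, 0.1515, 0.2783]
ee_rot: [0.037, 0.999, 0.0, -0.0]
force: [1.1, 0.9, 0.5]
finger_gap: 0.0856
grasp_force: 0.0
```

```bash
python3 -c "
from h import *
go(.553,.100,.218,85.7)"
```

```text
t 1.35 pos [0.517  0.1515 0.2783] ang 85.71 tilt 0.0 F [1.1 0.9 0.5] gap 0.0856 gf 0.0
shift [-0.132 -0.162  0.201] mm [-39.7 -48.7  60.3] turn 0.0
```

Request:
apply_moves(targets=[[1, [-0.13, -0.16, 0.1], 0], [1, [-0.13, -0.16, 0.2], 0], [1, [-0.13, -0.16, 0.3], 0], [1, [-0.13, -0.16, 0.42], 0], [1, [-0.13, -0.16, 0.42], 0]])

```text
time_s: 1.98
position: [0.5496, 0.1023, 0.1502]
ee_rot: [0.038, 0.999, -0.0, -0.003]
force: [-0.1, -0.0, 0.3]
finger_gap: 0.0854
grasp_force: 0.0
```

```bash
python3 - <<'E'
from h import *
from bench import vision
go(.553,.100,.151,85.7)
c=vision.camera("scene"); cv2.imwrite("pics/h1.png",cv2.resize(c["color"][100:260,180:400,::-1],None,fx=3,fy=3))
E
```

```text
t 1.98 pos [0.5496 0.1023 0.1502] ang 85.7 tilt 0.29 F [-0.1 -0.   0.3] gap 0.0854 gf 0.0
shift [-0.012 -0.007 -0.003] mm [-3.6 -2.1 -0.8] turn -0.0
```

View pics/h1.png

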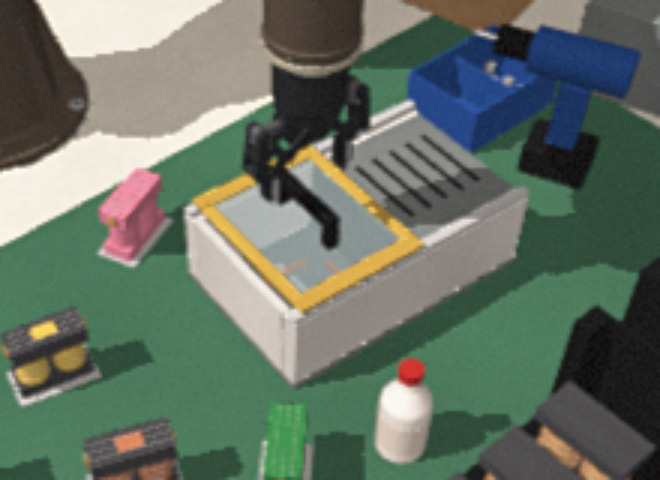

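The open fingers straddle the handle bar (bar end at (330,232) in the crop), and the guard is shut. I'll close on it now.

Request:
apply_moves(targets=[[-1, [-0.01, -0.007, 0], 0], [-1, [-0.01, -0.007, 0], 0], [-1, [-0.01, -0.007, 0], 0], [-1, [-0.01, -0.007, 0], 0], [-1, [-0.01, -0.007, 0], 0]])

```text
time_s: 2.65
position: [0.5544, 0.1004, 0.1525]
ee_rot: [0.037, 0.999, 0.0, 0.0]
force: [-0.5, 0.6, -0.7]
finger_gap: -0.0
grasp_force: 0.0
```

```bash
python3 -c "
from h import *
go(.553+.15*.075,.100+.15*.997,.151,85.7)"
```

```text
t 2.65 pos [0.5544 0.1004 0.1525] ang 85.71 tilt 0.01 F [-0.5  0.6 -0.7] gap -0.0 gf 0.0
shift [0.004 0.498 0.005] mm [  1.3 149.5   1.5] turn 0.0
```

```bash
python3 - <<'E'
from h import *
from bench import vision
c=vision.camera("scene"); cv2.imwrite("pics/h2.png",cv2.resize(c["color"][110:230,210:350,::-1],None,fx=5,fy=5,interpolation=cv2.INTER_CUBIC))
w=cloud(c); hsv=cv2.cvtColor(c["color"],cv2.COLOR_RGB2HSV)
fr=box(w,.2,.65,-.1,.4,.09,.14)&(hsv[...,0]>15)&(hsv[...,0]<35)&(hsv[...,1]>120)
print(rect(w,fr))
c=vision.camera("top");w=cloud(c); hsv=cv2.cvtColor(c["color"],cv2.COLOR_RGB2HSV)
fr=box(w,.2,.65,-.1,.4,.09,.14)&(hsv[...,0]>15)&(hsv[...,0]<35)&(hsv[...,1]>120)
print(rect(w,fr))
E
```

```text
(636, array([552.7, 100.3]), array([165.7, 204. ]), 'long-axis deg', np.float32(175.3), 'medz', np.float64(0.1248))
(285, array([527.1,  73.4]), array([130.4, 245. ]), 'long-axis deg', np.float32(130.2), 'medz', np.float64(0.1256))
```

View pics/h2.png

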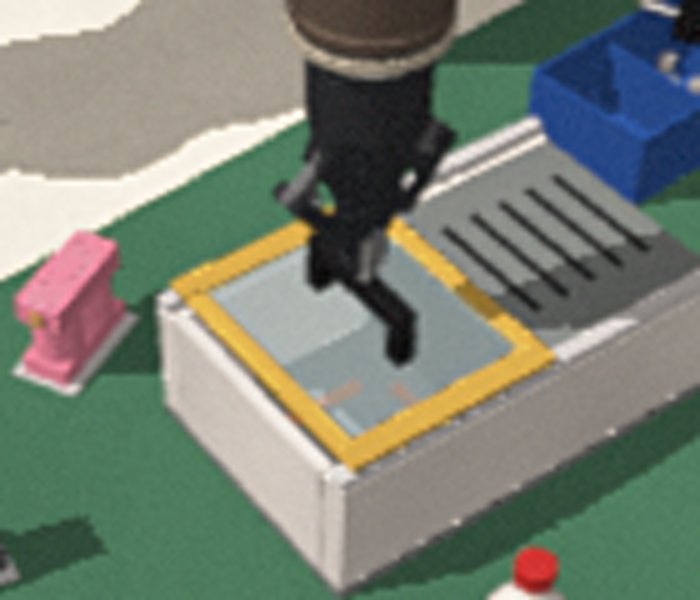

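Request:
apply_moves(targets=[[-1, [0, 0.02, 0], 0], [-1, [0, 0.04, 0], 0], [-1, [0, 0.07, 0], 0], [-1, [0, 0.1, 0], 0], [-1, [0, 0.1, 0], 0]])

```text
time_s: 3.38
position: [0.5567, 0.1311, 0.1524]
ee_rot: [0.037, 0.999, 0.0, 0.0]
force: [1.3, -0.4, -0.1]
finger_gap: 0.0002
grasp_force: 0.0
```

```bash
cat >> h.py <<'E'
def guard():
    from bench import vision
    for n in("scene","top"):
        c=vision.camera(n); w=cloud(c); hsv=cv2.cvtColor(c["color"],cv2.COLOR_RGB2HSV)
        fr=box(w,.2,.68,-.1,.4,.11,.14)&(hsv[...,0]>15)&(hsv[...,0]<35)&(hsv[...,1]>120)
        print(n,rect(w,fr))
    return c
E
python3 -c "
from h import *
go(.553+.15*.075,.100+.15*.997,.151,85.7)
guard()"
```

```text
t 3.38 pos [0.5567 0.1311 0.1524] ang 85.77 tilt 0.0 F [ 1.3 -0.4 -0.1] gap 0.0002 gf 0.0
shift [0.004 0.396 0.005] mm [  1.2 118.7   1.4] turn 0.001
scene (716, array([554. , 101.6]), array([166.7, 206.4]), 'long-axis deg', np.float32(175.3), 'medz', np.float64(0.1249))
top (442, array([554.8, 103. ]), array([164.5, 204.7]), 'long-axis deg', np.float32(175.2), 'medz', np.float64(0.1253))
```

```bash
python3 - <<'E'
from h import *
from bench import vision
ims=[]
c=vision.camera("scene"); w=cloud(c)
cv2.imwrite("pics/h3.png",cv2.resize(c["color"][110:210,230:340,::-1],None,fx=6,fy=6,interpolation=cv2.INTER_CUBIC))
m=box(w,.45,.66,.0,.22,.13,.25)
for z0 in np.arange(.13,.25,.01):
    k=m&(w[...,2]>=z0)&(w[...,2]<z0+.01)
    if k.any(): print(round(z0,3),k.sum(),np.round(w[k].min(0),3),np.round(w[k].max(0),3))
E
```

```text
0.13 23 [0.507 0.091 0.13 ] [0.604 0.108 0.14 ]
0.14 24 [0.506 0.089 0.14 ] [0.604 0.103 0.15 ]
0.15 54 [0.504 0.089 0.15 ] [0.604 0.103 0.16 ]
0.16 112 [0.504 0.09  0.16 ] [0.605 0.111 0.169]
0.17 17 [0.553 0.118 0.171] [0.567 0.142 0.18 ]
0.18 23 [0.551 0.117 0.18 ] [0.568 0.143 0.19 ]
0.19 19 [0.554 0.116 0.191] [0.568 0.143 0.2  ]
0.2 11 [0.561 0.118 0.203] [0.569 0.145 0.21 ]
0.21 50 [0.548 0.097 0.21 ] [0.571 0.163 0.22 ]
0.22 44 [0.542 0.092 0.221] [0.573 0.17  0.23 ]
0.23 57 [0.543 0.084 0.23 ] [0.574 0.178 0.24 ]
0.24 56 [0.55  0.077 0.24 ] [0.574 0.19  0.249]
```

View pics/h3.png

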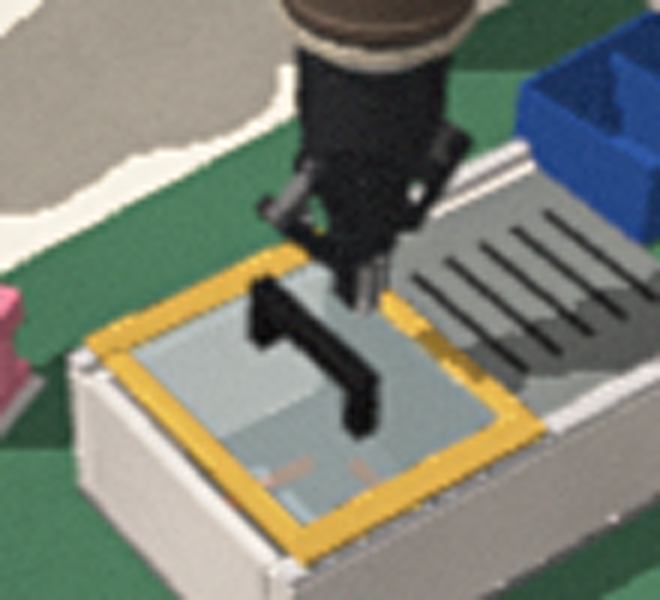

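```bash
python3 - <<'E'
from h import *
from bench import vision,bot
c=vision.camera("scene"); w=cloud(c); s=bot.observe(); print(s["position"])
P=np.linalg.inv(c["pose"])
for z in (.1385,.1525,.17,.18,.2):
    q=P@np.array([*s["position"][:2],z,1]); u=c["fx"]*q[0]/q[2]+c["cx"]; v=c["fy"]*q[1]/q[2]+c["cy"]; print(z,round(u,1),round(v,1),"crop",(u-230)*6,(v-110)*6)
for v in range(150,168):
    print(v,[(round(float(w[v,u,0]),3),round(float(w[v,u,1]),3),round(float(w[v,u,2]),3)) for u in (289,291,293)])
E
```

```text
[0.55661175 0.13009961 0.15240159]
0.1385 289.1 166.9 crop 354.7563400321385 341.57195599645814
0.1525 289.3 163.8 crop 355.8433777318361 322.71527009651345
0.17 289.5 159.8 crop 357.2295324348439 298.6698447624864
0.18 289.7 157.4 crop 358.03563294828587 284.68653563715594
0.2 289.9 152.7 crop 359.6793521723712 256.1731757740119
150 [(0.567, 0.115, 0.226), (0.565, 0.126, 0.219), (0.565, 0.134, 0.214)]
151 [(0.566, 0.117, 0.22), (0.567, 0.124, 0.217), (0.568, 0.132, 0.213)]
152 [(0.564, 0.118, 0.214), (0.568, 0.123, 0.214), (0.563, 0.137, 0.203)]
153 [(0.565, 0.118, 0.211), (0.57, 0.121, 0.213), (0.567, 0.133, 0.204)]
154 [(0.562, 0.121, 0.203), (0.567, 0.124, 0.205), (0.566, 0.134, 0.199)]
155 [(0.561, 0.122, 0.198), (0.567, 0.125, 0.2), (0.567, 0.134, 0.195)]
156 [(0.565, 0.118, 0.198), (0.567, 0.125, 0.196), (0.569, 0.133, 0.193)]
157 [(0.562, 0.122, 0.19), (0.566, 0.127, 0.19), (0.566, 0.136, 0.185)]
158 [(0.56, 0.124, 0.184), (0.564, 0.128, 0.184), (0.568, 0.134, 0.183)]
159 [(0.563, 0.121, 0.183), (0.568, 0.125, 0.185), (0.568, 0.134, 0.178)]
160 [(0.562, 0.122, 0.178), (0.565, 0.128, 0.176), (0.567, 0.135, 0.174)]
161 [(0.563, 0.122, 0.174), (0.564, 0.129, 0.171), (0.531, 0.173, 0.122)]
162 [(0.561, 0.124, 0.167), (0.533, 0.161, 0.126), (0.537, 0.167, 0.125)]
163 [(0.532, 0.153, 0.126), (0.534, 0.16, 0.123), (0.541, 0.163, 0.125)]
164 [(0.534, 0.151, 0.123), (0.54, 0.155, 0.125), (1.166, -0.475, 0.943)]
165 [(0.537, 0.149, 0.122), (0.543, 0.152, 0.124), (0.548, 0.157, 0.125)]
166 [(0.54, 0.146, 0.121), (0.547, 0.148, 0.125), (0.551, 0.153, 0.125)]
167 [(0.544, 0.142, 0.122), (0.549, 0.146, 0.123), (0.552, 0.153, 0.121)]
```

The camera puts the fingertips at z≈0.170, while the reported TCP implies 0.1385. So the reported height is about 31 mm too low; x and y agree. I'll lift, go back over the bar and grip lower.

Request:
apply_moves(targets=[[1, [0, 0, -0.1], 0], [1, [0, -0.05, -0.1], 0], [1, [0, -0.1, -0.1], 0], [1, [0, -0.1, -0.05], 0], [1, [0, -0.1, 0.0], 0]])

```text
time_s: 4.2
position: [0.5539, 0.1, 0.1507]
ee_rot: [0.038, 0.999, -0.0, -0.001]
force: [0.2, 0.3, 0.2]
finger_gap: 0.0848
grasp_force: 0.0
```

```bash
python3 - <<'E'
from h import *
from bench import vision
go(.5532,.1003,.121,85.7)
c=vision.camera("scene"); w=cloud(c)
m=box(w,.5,.62,.03,.18,.13,.23)
for z0 in np.arange(.13,.23,.01):
    k=m&(w[...,2]>=z0)&(w[...,2]<z0+.01)
    if k.any(): print(round(z0,3),k.sum(),np.round(w[k].min(0),3),np.round(w[k].max(0),3))
E
```

```text
t 4.2 pos [0.5539 0.1    0.1507] ang 85.66 tilt 0.06 F [0.2 0.3 0.2] gap 0.0848 gf 0.0
shift [0.002 0.001 0.099] mm [ 0.7  0.2 29.8] turn -0.001
0.13 18 [0.515 0.089 0.13 ] [0.604 0.107 0.14 ]
0.14 22 [0.515 0.09  0.14 ] [0.604 0.105 0.149]
0.15 45 [0.517 0.089 0.15 ] [0.604 0.104 0.16 ]
0.16 106 [0.511 0.089 0.16 ] [0.603 0.11  0.169]
0.17 5 [0.547 0.052 0.177] [0.564 0.145 0.18 ]
0.18 25 [0.547 0.045 0.181] [0.569 0.155 0.19 ]
0.19 34 [0.544 0.044 0.191] [0.568 0.156 0.2  ]
0.2 31 [0.545 0.043 0.2  ] [0.568 0.154 0.21 ]
0.21 25 [0.545 0.045 0.21 ] [0.569 0.154 0.22 ]
0.22 46 [0.542 0.031 0.22 ] [0.571 0.173 0.23 ]
```

Request:
apply_moves(targets=[[1, [0, 0, 0.06], 0], [1, [0, 0, 0.1], 0], [-1, [0, 0, 0.1], 0], [-1, [0, 0, 0.1], 0], [-1, [0, 0, 0.1], 0]])

```text
time_s: 4.88
position: [0.5548, 0.1004, 0.1229]
ee_rot: [0.037, 0.999, 0.0, 0.0]
force: [0.2, 0.0, 1.0]
finger_gap: 0.0322
grasp_force: 0.0
```

Request:
apply_moves(targets=[[-1, [0, 0, 0], 0], [-1, [0, 0, 0], 0]])

```text
time_s: 5.12
position: [0.5547, 0.1004, 0.123]
ee_rot: [0.038, 0.999, 0.0, 0.0]
force: [-1.4, 0.0, 6.2]
finger_gap: 0.0133
grasp_force: 58.8
```

Request:
apply_moves(targets=[[-1, [0, 0.1, 0], 0], [-1, [0, 0.22, 0], 0], [-1, [0, 0.34, 0], 0], [-1, [0, 0.43, 0], 0], [-1, [0, 0.48, 0], 0]])

```text
time_s: 5.75
position: [0.5663, 0.244, 0.123]
ee_rot: [0.037, 0.999, -0.001, 0.001]
force: [9.2, -120.0, 32.2]
finger_gap: 0.0127
grasp_force: 68.1
```

Request:
apply_moves(targets=[[-1, [0, 0, 0], 0], [-1, [0, 0, 0], 0]])

```text
time_s: 6.0
position: [0.5664, 0.2432, 0.1231]
ee_rot: [0.037, 0.999, -0.0, 0.001]
force: [5.3, -9.2, 3.8]
finger_gap: 0.0131
grasp_force: 62.5
```

```bash
python3 -c "
from h import *
go(.553+.15*.075,.100+.15*.997,.123,85.7)
guard()"
```

```text
t 6.0 pos [0.5664 0.2432 0.1231] ang 85.72 tilt 0.13 F [ 5.3 -9.2  3.8] gap 0.0131 gf 62.5
shift [0.009 0.021 0.   ] mm [2.6 6.2 0.1] turn 0.0
scene (602, array([564.5, 243.3]), array([165.8, 207.5]), 'long-axis deg', np.float32(175.1), 'medz', np.float64(0.125))
top (372, array([568. , 244.5]), array([179.3, 190.4]), 'long-axis deg', np.float32(179.8), 'medz', np.float64(0.1255))
```

Request:
apply_moves(targets=[[1, [0, 0, 0], 0], [1, [0, 0, 0], 0], [1, [0, 0, 0], 0], [1, [0, 0, -0.15], 0], [1, [0, 0, -0.3], 0]])

```text
time_s: 6.72
position: [0.5647, 0.2439, 0.2131]
ee_rot: [0.037, 0.999, -0.0, -0.001]
force: [0.4, 0.2, -0.1]
finger_gap: 0.0857
grasp_force: 0.0
```

```bash
python3 - <<'E'
from h import *
go(.4633,-.1885,.21,-13)
c=guard(); w=cloud(c)
m=box(w,.4,.53,-.26,-.12,.068,.09); print(rect(w,m))
m=box(w,.4,.53,-.26,-.12,.003,.09); print(rect(w,m))
m=box(w,.45,.67,.0,.2,.09,.122); print(rect(w,m))
# well interior / rails
hsv=cv2.cvtColor(c["color"],cv2.COLOR_RGB2HSV)
m=box(w,.47,.64,.01,.17,.011,.03)
print("rails",rect(w,m))
m2=box(w,.47,.64,.01,.17,.0,.04)&((hsv[...,0]<18))&(hsv[...,1]>100); print(rect(w,m2))
cv2.imwrite("pics/top1.png",cv2.resize(c["color"][120:260,140:340,::-1],None,fx=4,fy=4,interpolation=cv2.INTER_CUBIC))
E
```

```text
t 6.72 pos [0.5647 0.2439 0.2131] ang 85.72 tilt 0.08 F [ 0.4  0.2 -0.1] gap 0.0857 gf 0.0
shift [ 0.229 -1.463  0.011] mm [  68.8 -438.8    3.4] turn -1.355
scene (687, array([564.7, 244. ]), array([168.3, 205.9]), 'long-axis deg', np.float32(175.6), 'medz', np.float64(0.1248))
top (550, array([566.6, 244.3]), array([167.6, 204.8]), 'long-axis deg', np.float32(174.6), 'medz', np.float64(0.125))
(250, array([ 462.6, -188.7]), array([35.9, 87. ]), 'long-axis deg', np.float32(77.6), 'medz', np.float64(0.0794))
(779, array([ 465.2, -189.8]), array([129.4, 139.5]), 'long-axis deg', np.float32(90.1), 'medz', np.float64(0.0081))
(796, array([553.4, 106.6]), array([197. , 210.1]), 'long-axis deg', np.float32(175.3), 'medz', np.float64(0.1135))
rails (1026, array([555.3,  89.8]), array([160.3, 164.9]), 'long-axis deg', np.float32(178.4), 'medz', np.float64(0.0146))
(100, array([553.7,  94.3]), array([ 74.5, 117.6]), 'long-axis deg', np.float32(87.4), 'medz', np.float64(0.0171))
```

View pics/top1.png

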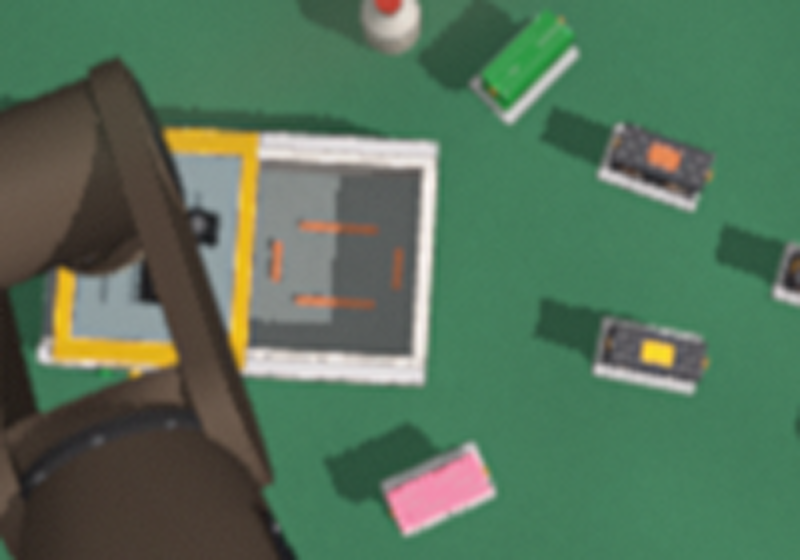

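The well is open. The rails centre on about (0.553,0.094), the guard is fully open, and the yellow choke hasn't moved: crop (657,353), long axis ≈77.6°. I'll go to the choke.

Request:
apply_moves(targets=[[1, [0.115, -0.73, 0], 0.88], [1, [0.115, -0.73, 0], 0.88], [1, [0.115, -0.73, 0], 0.88], [1, [0.115, -0.73, 0], 0.88], [1, [0.115, -0.73, 0], 0.88]])

```text
time_s: 7.45
position: [0.5135, 0.0259, 0.2121]
ee_rot: [0.482, 0.876, -0.0, -0.0]
force: [-0.6, -0.1, -0.0]
finger_gap: 0.0855
grasp_force: 0.0
```

```bash
python3 -c "
from h import *
go(.4630,-.1888,.15,-12.4)"
```

```text
t 7.45 pos [0.5135 0.0259 0.2121] ang 32.41 tilt 0.03 F [-0.6 -0.1 -0. ] gap 0.0855 gf 0.0
shift [-0.514 -0.526  0.207] mm [-154.2 -157.7   62.2] turn 0.747
```

Request:
apply_moves(targets=[[1, [-0.514, -0.526, 0.1], 0.747], [1, [-0.514, -0.526, 0.1], 0.747], [1, [-0.514, -0.526, 0.1], 0.747], [1, [-0.514, -0.526, 0.2], 0.747], [1, [-0.514, -0.526, 0.2], 0.747]])

```text
time_s: 8.07
position: [0.4636, -0.1884, 0.1502]
ee_rot: [0.779, 0.628, -0.001, -0.002]
force: [-0.8, 0.5, 0.1]
finger_gap: 0.0854
grasp_force: 0.0
```

```bash
python3 - <<'E'
from h import *
from bench import vision
go(.4630,-.1888,.045,-12.4)
c=vision.camera("scene"); w=cloud(c)
m=box(w,.36,.56,-.29,-.09,.1,.3)
for z0 in np.arange(.15,.23,.01):
    k=m&(w[...,2]>=z0)&(w[...,2]<z0+.01)
    if k.any(): print(round(z0,3),k.sum(),np.round(w[k].min(0),3),np.round(w[k].max(0),3))
E
```

```text
t 8.07 pos [ 0.4636 -0.1884  0.1502] ang -12.26 tilt 0.21 F [-0.8  0.5  0.1] gap 0.0854 gf 0.0
shift [-0.002 -0.     0.351] mm [-6.000e-01 -1.000e-01  1.052e+02] turn 0.002
0.17 3 [ 0.418 -0.206  0.177] [ 0.509 -0.174  0.18 ]
0.18 15 [ 0.419 -0.208  0.181] [ 0.518 -0.178  0.19 ]
0.19 21 [ 0.416 -0.208  0.19 ] [ 0.521 -0.187  0.2  ]
0.2 12 [ 0.413 -0.209  0.2  ] [ 0.519 -0.188  0.206]
0.21 1 [ 0.51  -0.21   0.217] [ 0.51  -0.21   0.217]
0.22 23 [ 0.419 -0.214  0.223] [ 0.538 -0.19   0.23 ]
0.23 44 [ 0.433 -0.215  0.23 ] [ 0.538 -0.192  0.24 ]
```

Request:
apply_moves(targets=[[1, [0, 0, 0.15], 0], [1, [0, 0, 0.3], 0], [1, [0, 0, 0.38], 0], [1, [0, 0, 0.4], 0], [1, [0, 0, 0.4], 0]])

```text
time_s: 8.75
position: [0.4663, -0.1866, 0.033]
ee_rot: [0.776, 0.631, 0.0, 0.0]
force: [-0.5, 0.8, 0.4]
finger_gap: 0.0853
grasp_force: 0.0
```

Request:
apply_moves(targets=[[-1, [0, 0, 0], 0], [-1, [0, 0, 0], 0], [-1, [0, 0, 0], 0], [-1, [0, 0, 0], 0], [-1, [0, 0, 0], 0]])

```text
time_s: 9.38
position: [0.4658, -0.1872, 0.0331]
ee_rot: [0.777, 0.63, 0.0, 0.0]
force: [-2.7, 0.7, 11.2]
finger_gap: 0.0352
grasp_force: 58.3
```

```bash
python3 - <<'E'
from h import *
from bench import vision
go(.5525,.0943,.24,-4.3)
c=vision.camera("scene"); w=cloud(c)
cv2.imwrite("pics/g1.png",cv2.resize(c["color"][140:260,130:270,::-1],None,fx=5,fy=5,interpolation=cv2.INTER_CUBIC))
E
```

```text
t 9.38 pos [ 0.4658 -0.1872  0.0331] ang -11.91 tilt 0.04 F [-2.7  0.7 11.2] gap 0.0352 gf 58.3
shift [ 0.978  0.09  -0.69 ] mm [ 293.3   26.9 -207. ] turn -0.127
```

View pics/g1.png

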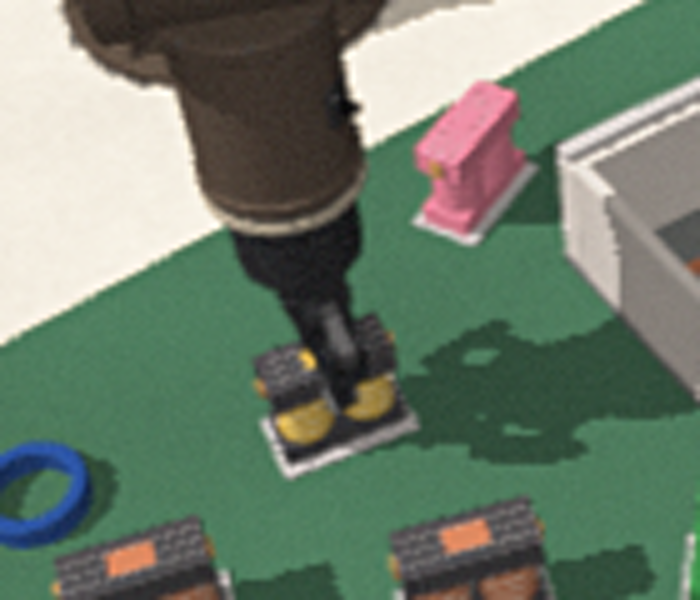

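Choke gripped on its upper yoke (crop (330,370)): gap 35 mm, grip force 58 N. I'll lift it straight up.

Request:
apply_moves(targets=[[-1, [0, 0, -0.06], 0], [-1, [0, 0, -0.18], 0], [-1, [0, 0, -0.32], 0], [-1, [0, 0, -0.46], 0], [-1, [0, 0, -0.54], 0]])

```text
time_s: 10.05
position: [0.4659, -0.1872, 0.1965]
ee_rot: [0.777, 0.63, 0.0, 0.001]
force: [0.7, -0.5, -5.5]
finger_gap: 0.0352
grasp_force: 61.9
```

```bash
python3 -c "
from h import *
go(.5525,.0963,.195,-4.3)"
```

```text
t 10.05 pos [ 0.4659 -0.1872  0.1965] ang -11.92 tilt 0.1 F [ 0.7 -0.5 -5.5] gap 0.0352 gf 61.9
shift [0.984 0.087 0.005] mm [295.3  26.2   1.4] turn -0.127
```

Request:
apply_moves(targets=[[-1, [0.1, 0.01, 0], 0], [-1, [0.25, 0.03, 0], -0.05], [-1, [0.42, 0.04, 0], -0.08], [-1, [0.6, 0.06, 0], -0.1], [-1, [0.76, 0.07, 0], -0.127]])

```text
time_s: 10.68
position: [0.5334, 0.0334, 0.1944]
ee_rot: [0.733, 0.68, -0.0, -0.0]
force: [0.9, -1.1, -4.8]
finger_gap: 0.0351
grasp_force: 61.8
```

```bash
python3 -c "
from h import *
go(.5525,.0963,.195,-4.3)"
```

```text
t 10.68 pos [0.5334 0.0334 0.1944] ang -4.24 tilt 0.01 F [ 0.9 -1.1 -4.8] gap 0.0351 gf 61.8
shift [ 0.214  0.048 -0.002] mm [64.1 14.4 -0.6] turn 0.001
```

Request:
apply_moves(targets=[[-1, [0.08, 0.02, 0], 0], [-1, [0.16, 0.04, 0], 0], [-1, [0.205, 0.048, 0], 0], [-1, [0.214, 0.048, 0], 0], [-1, [0.214, 0.048, 0], 0]])

```text
time_s: 11.3
position: [0.5521, 0.0941, 0.1943]
ee_rot: [0.733, 0.68, -0.0, -0.0]
force: [-0.6, 0.2, -4.8]
finger_gap: 0.0351
grasp_force: 61.8
```

```bash
python3 - <<'E'
from h import *
from bench import vision
go(.5525,.0963,.045,-4.3)
for n in("scene","top"):
    c=vision.camera(n); w=cloud(c); hsv=cv2.cvtColor(c["color"],cv2.COLOR_RGB2HSV)
    for z0 in np.arange(.13,.25,.01):
        k=box(w,.47,.63,.01,.18,z0,z0+.01)
        if k.sum()>3: print(n,round(z0,3),k.sum(),np.round(w[k].min(0),3),np.round(w[k].max(0),3))
    if n=="scene": cv2.imwrite("pics/p1.png",cv2.resize(c["color"][100:240,210:350,::-1],None,fx=4,fy=4,interpolation=cv2.INTER_CUBIC))
    if n=="top":
        k=box(w,.47,.64,.01,.18,.22,.25); print(rect(w,k))
E
```

```text
t 11.3 pos [0.5521 0.0941 0.1943] ang -4.3 tilt 0.03 F [-0.6  0.2 -4.8] gap 0.0351 gf 61.8
shift [0.008 0.001 0.498] mm [  2.3   0.3 149.3] turn 0.0
scene 0.16 117 [0.524 0.046 0.161] [0.579 0.137 0.17 ]
scene 0.17 56 [0.53 0.05 0.17] [0.572 0.133 0.18 ]
scene 0.18 99 [0.53  0.049 0.18 ] [0.572 0.133 0.19 ]
scene 0.19 44 [0.539 0.054 0.19 ] [0.571 0.12  0.2  ]
scene 0.2 35 [0.541 0.053 0.2  ] [0.571 0.127 0.21 ]
scene 0.21 33 [0.542 0.053 0.211] [0.583 0.132 0.22 ]
scene 0.22 64 [0.519 0.048 0.22 ] [0.583 0.128 0.23 ]
scene 0.23 86 [0.521 0.049 0.23 ] [0.583 0.1   0.24 ]
scene 0.24 121 [0.525 0.05  0.24 ] [0.581 0.115 0.249]
top 0.13 7 [0.472 0.167 0.13 ] [0.523 0.178 0.134]
top 0.16 17 [0.521 0.05  0.163] [0.535 0.077 0.17 ]
top 0.17 11 [0.521 0.05  0.171] [0.531 0.074 0.18 ]
(0, array([0., 0.]), array([0., 0.]), 'long-axis deg', np.float32(0.0), 'medz', np.float64(nan))
  return _methods._mean(a, axis=axis, dtype=dtype,
  ret = ret.dtype.type(ret / rcount)
```

View pics/p1.png

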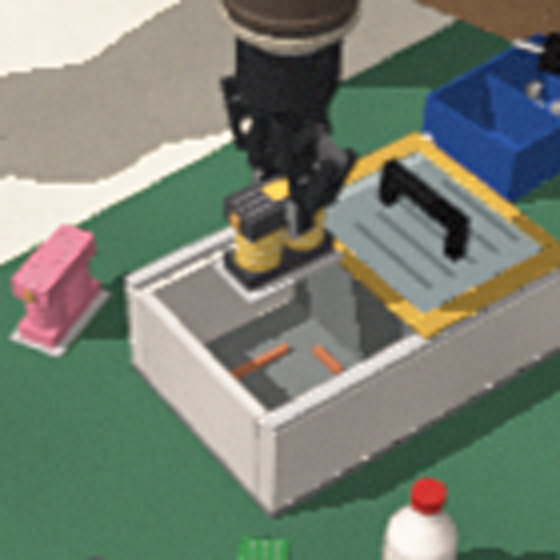

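Choke hangs level over the well with its foot centre 2–3 mm short in y. I'll correct that and lower it.

Request:
apply_moves(targets=[[-1, [0.008, 0.001, 0.06], 0], [-1, [0.008, 0.001, 0.16], 0], [-1, [0.008, 0.001, 0.27], 0], [-1, [0.008, 0.001, 0.36], 0], [-1, [0.008, 0.001, 0.42], 0]])

```text
time_s: 12.02
position: [0.5524, 0.0962, 0.0672]
ee_rot: [0.733, 0.68, -0.0, -0.0]
force: [0.3, -0.7, -4.2]
finger_gap: 0.0354
grasp_force: 61.7
```

```bash
python3 - <<'E'
from h import *
from bench import vision
go(.5525,.0967,.0435,-4.3)
for n in("scene","top"):
    c=vision.camera(n); w=cloud(c)
    for z0 in (.03,.04,.05,.06):
        k=box(w,.48,.62,.03,.17,z0,z0+.01)
        if k.sum()>3: print(n,round(z0,3),k.sum(),np.round(w[k].min(0),3),np.round(w[k].max(0),3))
    if n=="scene": cv2.imwrite("pics/p2.png",cv2.resize(c["color"][130:240,230:340,::-1],None,fx=5,fy=5,interpolation=cv2.INTER_CUBIC))
E
```

```text
t 12.03 pos [0.5524 0.0962 0.0672] ang -4.34 tilt 0.06 F [ 0.3 -0.7 -4.2] gap 0.0354 gf 61.7
shift [0.002 0.    0.079] mm [ 0.5  0.1 23.7] turn -0.001
scene 0.03 48 [0.563 0.056 0.035] [0.58  0.141 0.04 ]
scene 0.04 58 [0.538 0.052 0.04 ] [0.58  0.135 0.05 ]
scene 0.05 86 [0.53  0.052 0.05 ] [0.598 0.17  0.06 ]
scene 0.06 34 [0.545 0.056 0.06 ] [0.603 0.169 0.069]
top 0.03 10 [0.522 0.054 0.032] [0.529 0.082 0.04 ]
top 0.04 7 [0.521 0.053 0.041] [0.529 0.079 0.049]
```

View pics/p2.png

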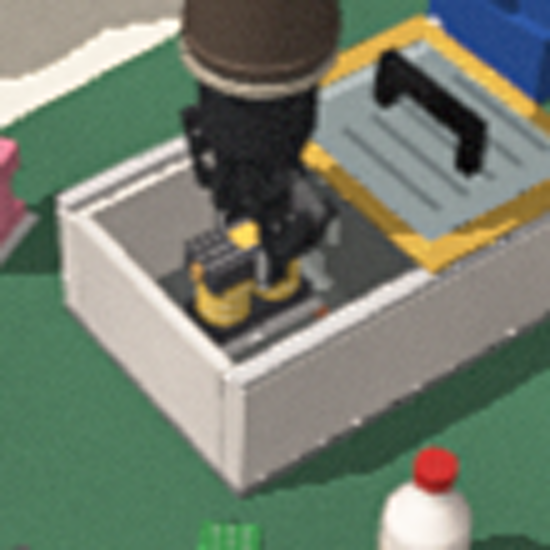

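Request:
apply_moves(targets=[[-1, [0.002, 0, 0.025], 0], [-1, [0.002, 0, 0.05], 0], [-1, [0.002, 0, 0.066], 0], [-1, [0.002, 0, 0.074], 0], [-1, [0.002, 0, 0.079], 0]])

```text
time_s: 12.75
position: [0.5531, 0.0976, 0.0447]
ee_rot: [0.733, 0.68, 0.0, 0.0]
force: [-0.5, -0.4, -5.1]
finger_gap: 0.035
grasp_force: 61.9
```

Request:
apply_moves(targets=[[-1, [0, 0, 0], 0]])

```text
time_s: 12.88
position: [0.553, 0.0976, 0.0447]
ee_rot: [0.733, 0.68, 0.0, 0.0]
force: [1.2, -0.1, -5.6]
finger_gap: 0.0348
grasp_force: 61.9
```

Request:
apply_moves(targets=[[-1, [0, 0, 0.003], 0], [-1, [0, 0, 0.003], 0]])

```text
time_s: 13.12
position: [0.553, 0.0976, 0.0439]
ee_rot: [0.733, 0.68, 0.0, 0.0]
force: [0.3, -0.3, -4.7]
finger_gap: 0.0355
grasp_force: 61.9
```

Request:
apply_moves(targets=[[-1, [0, 0, 0.003], 0], [-1, [0, 0, 0.003], 0]])

```text
time_s: 13.38
position: [0.553, 0.0976, 0.0432]
ee_rot: [0.733, 0.68, 0.0, 0.0]
force: [-1.8, 0.6, 3.0]
finger_gap: 0.0354
grasp_force: 62.5
```

Contact with the floor (wrist force z went from −5 to +3). I'll open and lift out.

Request:
apply_moves(targets=[[1, [0, 0, 0], 0], [1, [0, 0, 0], 0], [1, [0, 0, 0], 0], [1, [0, 0, 0], 0]])

```text
time_s: 13.88
position: [0.553, 0.0976, 0.0429]
ee_rot: [0.733, 0.68, 0.0, 0.0]
force: [-0.5, -0.4, 0.9]
finger_gap: 0.0851
grasp_force: 0.0
```

Request:
apply_moves(targets=[[1, [0, 0, -0.1], 0], [1, [0, 0, -0.25], 0], [1, [0, 0, -0.42], 0], [1, [0, 0, -0.57], 0], [1, [0, 0, -0.57], 0]])

```text
time_s: 14.5
position: [0.555, 0.0979, 0.2174]
ee_rot: [0.733, 0.68, 0.003, 0.002]
force: [0.8, 0.0, 0.0]
finger_gap: 0.0857
grasp_force: 0.0
```

```bash
python3 - <<'E'
from h import *
go(.5657,.2436,.215,85.7)
c=guard(); w=cloud(c); k=box(w,.47,.64,.01,.17,.08,.1); print("choke top",k.sum(),rect(w,k) if k.sum()>9 else "")
from bench import vision
c=vision.camera("scene"); w=cloud(c); k=box(w,.47,.64,.01,.17,.08,.1)
hsv=cv2.cvtColor(c["color"],cv2.COLOR_RGB2HSV); ym=k&(hsv[...,0]>18)&(hsv[...,0]<35)&(hsv[...,1]>140)
print("patch",ym.sum(),w[ym].mean(0), rect(w,k))
E
```

```text
t 14.5 pos [0.555  0.0979 0.2174] ang -4.29 tilt 0.35 F [0.8 0.  0. ] gap 0.0857 gf 0.0
shift [ 0.487 -0.001  0.009] mm [146.1  -0.3   2.6] turn -1.5
scene (611, array([564.9, 243.6]), array([167.7, 207.9]), 'long-axis deg', np.float32(175.3), 'medz', np.float64(0.1248))
top (524, array([566.9, 244.6]), array([167.7, 202.4]), 'long-axis deg', np.float32(174.7), 'medz', np.float64(0.1254))
choke top 31 (31, array([576.8,  41. ]), array([ 28., 118.]), 'long-axis deg', np.float32(148.7), 'medz', np.float64(0.0887))
patch 23 [0.55033521 0.09585863 0.08974368] (356, array([552.4,  90. ]), array([159.7, 164.6]), 'long-axis deg', np.float32(0.1), 'medz', np.float64(0.0888))
```

Request:
apply_moves(targets=[[1, [0.1, 0, 0], -0.17], [1, [0.2, 0, 0], -0.35], [1, [0.3, 0, 0], -0.52], [1, [0.4, 0, 0], -0.7], [1, [0.48, 0, 0], -0.87]])

```text
time_s: 15.28
position: [0.563, 0.2421, 0.2121]
ee_rot: [0.356, 0.934, -0.001, -0.001]
force: [0.3, -0.8, -0.1]
finger_gap: 0.0852
grasp_force: 0.0
```

```bash
python3 -c "
from h import *
go(.565,.2436,.19,85.7)"
```

```text
t 15.28 pos [0.563  0.2421 0.2121] ang 48.27 tilt 0.16 F [ 0.3 -0.8 -0.1] gap 0.0852 gf 0.0
shift [-0.002  0.009  0.073] mm [-0.5  2.6 22. ] turn -0.624
```

Request:
apply_moves(targets=[[1, [0, 0.008, 0], -0.17], [1, [0, 0.008, 0], -0.35], [1, [0, 0.008, 0], -0.52], [1, [0, 0.008, 0.07], -0.624], [1, [0, 0.008, 0.07], -0.624]])

```text
time_s: 15.9
position: [0.5637, 0.2423, 0.1902]
ee_rot: [0.041, 0.999, -0.001, -0.002]
force: [-0.3, 0.3, -0.3]
finger_gap: 0.086
grasp_force: 0.0
```

```bash
python3 - <<'E'
from h import *
c=guard(); w=cloud(c); hsv=cv2.cvtColor(c["color"],cv2.COLOR_RGB2HSV)
go(.565,.2436,.123,85.7)
k=box(w,.5,.6,.03,.15,.08,.1); print("choke top",rect(w,k))
k=box(w,.49,.62,.02,.16,.0,.04)&(hsv[...,0]<14)&(hsv[...,1]>120); print("rails",rect(w,k))
from bench import vision
c=vision.camera("scene"); w=cloud(c); k=box(w,.53,.6,.17,.33,.15,.18); print("handle",rect(w,k))
E
```

```text
scene (669, array([563.7, 245. ]), array([167.8, 208.8]), 'long-axis deg', np.float32(175.2), 'medz', np.float64(0.125))
top (520, array([565.9, 243.7]), array([166.9, 206.3]), 'long-axis deg', np.float32(175.0), 'medz', np.float64(0.1256))
t 16.0 pos [0.5649 0.2428 0.1922] ang 85.18 tilt 0.1 F [ 0.1 -0.3  0.4] gap 0.0854 gf 0.0
shift [-0.     0.003  0.231] mm [-0.1  0.8 69.2] turn -0.009
choke top (254, array([550.4,  95.8]), array([36.1, 88.4]), 'long-axis deg', np.float32(84.5), 'medz', np.float64(0.0899))
rails (57, array([554.2,  94.8]), array([ 71.8, 113.7]), 'long-axis deg', np.float32(84.2), 'medz', np.float64(0.0186))
handle (109, array([565.1, 242.6]), array([16.4, 70.2]), 'long-axis deg', np.float32(175.9), 'medz', np.float64(0.1641))
```

Choke stands flat in the rails: top centre (550,96), rails centre ≈(553,95), height matches the floor. I'll grip the handle.

Request:
apply_moves(targets=[[1, [0, 0.001, 0.1], -0.009], [1, [0, 0.001, 0.19], -0.009], [1, [0, 0.001, 0.23], -0.009], [-1, [0, 0.001, 0.23], -0.009], [-1, [0, 0.001, 0.23], -0.009]])

```text
time_s: 16.68
position: [0.566, 0.2435, 0.125]
ee_rot: [0.036, 0.999, 0.0, 0.001]
force: [0.2, 0.5, 0.1]
finger_gap: 0.0514
grasp_force: 0.0
```

Request:
apply_moves(targets=[[-1, [0, 0, 0], 0], [-1, [0, 0, 0], 0], [-1, [0, 0, 0], 0]])

```text
time_s: 17.05
position: [0.5657, 0.2432, 0.1247]
ee_rot: [0.036, 0.999, 0.0, 0.0]
force: [-1.8, -2.3, 8.1]
finger_gap: 0.0129
grasp_force: 59.0
```

Request:
apply_moves(targets=[[-1, [0, -0.07, 0], 0], [-1, [0, -0.17, 0], 0], [-1, [0, -0.28, 0], 0], [-1, [0, -0.38, 0], 0], [-1, [0, -0.44, 0], 0]])

```text
time_s: 17.68
position: [0.5548, 0.1107, 0.1247]
ee_rot: [0.037, 0.999, 0.0, -0.001]
force: [-10.4, 3.5, 14.0]
finger_gap: 0.0129
grasp_force: 61.0
```

Request:
apply_moves(targets=[[-1, [0, -0.01, 0], 0], [-1, [0, -0.018, 0], 0], [-1, [0, -0.025, 0], 0], [-1, [0, -0.032, 0], 0], [-1, [0, -0.04, 0], 0]])

```text
time_s: 18.3
position: [0.5539, 0.0999, 0.1247]
ee_rot: [0.036, 0.999, 0.0, -0.001]
force: [-10.9, 3.5, 16.8]
finger_gap: 0.0127
grasp_force: 61.3
```

```bash
python3 -c "
from h import *
go(.554,.0937,.125,85.7)
guard()"
```

```text
t 18.3 pos [0.5539 0.0999 0.1247] ang 85.86 tilt 0.09 F [-10.9   3.5  16.8] gap 0.0127 gf 61.3
shift [-0.002 -0.021 -0.001] mm [-0.5 -6.2 -0.3] turn 0.003
scene (674, array([554. ,  99.7]), array([165.3, 206.4]), 'long-axis deg', np.float32(175.6), 'medz', np.float64(0.1248))
top (152, array([561.6,  96.8]), array([160.1, 197.9]), 'long-axis deg', np.float32(178.0), 'medz', np.float64(0.1254))
```

Creep on until the shut stop pushes back.

Request:
apply_moves(targets=[[-1, [0, -0.005, 0], 0], [-1, [0, -0.01, 0], 0], [-1, [0, -0.014, 0], 0], [-1, [0, -0.014, 0], 0]])

```text
time_s: 18.9
position: [0.5535, 0.0956, 0.1246]
ee_rot: [0.036, 0.999, 0.0, -0.001]
force: [-12.4, 2.4, 17.1]
finger_gap: 0.0129
grasp_force: 61.4
```

Request:
apply_moves(targets=[[-1, [0, -0.003, 0], 0], [-1, [0, -0.006, 0], 0], [-1, [0, -0.006, 0], 0]])

```text
time_s: 19.27
position: [0.5534, 0.0939, 0.1246]
ee_rot: [0.036, 0.999, 0.0, -0.001]
force: [-11.3, 2.7, 15.9]
finger_gap: 0.0129
grasp_force: 61.4
```

Request:
apply_moves(targets=[[-1, [0, -0.003, 0], 0], [-1, [0, -0.003, 0], 0]])

```text
time_s: 19.52
position: [0.5534, 0.0936, 0.1247]
ee_rot: [0.036, 0.999, 0.001, -0.001]
force: [-11.9, 8.9, 16.5]
finger_gap: 0.0129
grasp_force: 61.2
```

Request:
apply_moves(targets=[[-1, [0, -0.003, 0], 0], [-1, [0, -0.003, 0], 0]])

```text
time_s: 19.77
position: [0.5533, 0.0936, 0.1247]
ee_rot: [0.036, 0.999, 0.001, -0.001]
force: [-11.8, 17.6, 15.2]
finger_gap: 0.0124
grasp_force: 61.1
```

The stop now pushes back: force climbs to 17.6 N with no further travel, so the guard is shut. I'll release and rise.

Request:
apply_moves(targets=[[1, [0, 0, 0], 0], [1, [0, 0, 0], 0], [1, [0, 0, 0], 0], [1, [0, 0, 0], 0]])

```text
time_s: 20.27
position: [0.5546, 0.0917, 0.1239]
ee_rot: [0.036, 0.999, -0.0, 0.0]
force: [-0.4, 0.1, -0.3]
finger_gap: 0.0834
grasp_force: 0.0
```

Request:
apply_moves(targets=[[1, [0, 0, -0.15], 0], [1, [0, 0, -0.3], 0], [1, [0, 0, -0.45], 0], [1, [0, 0, -0.45], 0], [1, [0, 0, -0.45], 0]])

```text
time_s: 20.9
position: [0.5542, 0.0918, 0.2585]
ee_rot: [0.036, 0.999, -0.0, -0.0]
force: [-0.2, -0.2, -0.6]
finger_gap: 0.0852
grasp_force: 0.0
```

```bash
python3 - <<'E'
from h import *
go(.5532,.0936,.26,85.7)
guard()
from bench import vision
c=vision.camera("scene"); w=cloud(c); k=box(w,.48,.63,.04,.16,.155,.18); print("handle",rect(w,k))
cv2.imwrite("pics/end.png",cv2.resize(c["color"][100:290,80:400,::-1],None,fx=2.5,fy=2.5,interpolation=cv2.INTER_CUBIC))
E
```

```text
t 20.9 pos [0.5542 0.0918 0.2585] ang 85.88 tilt 0.02 F [-0.2 -0.2 -0.6] gap 0.0852 gf 0.0
shift [ 0.004  0.006 -0.005] mm [ 1.1  1.8 -1.5] turn 0.003
scene (770, array([553.3,  94. ]), array([166. , 208.6]), 'long-axis deg', np.float32(175.4), 'medz', np.float64(0.1247))
top (338, array([553.9,  95.8]), array([164.9, 200.6]), 'long-axis deg', np.float32(175.3), 'medz', np.float64(0.1251))
handle (143, array([553.4,  93.1]), array([ 16.2, 101.1]), 'long-axis deg', np.float32(175.6), 'medz', np.float64(0.1646))
```

View pics/end.png

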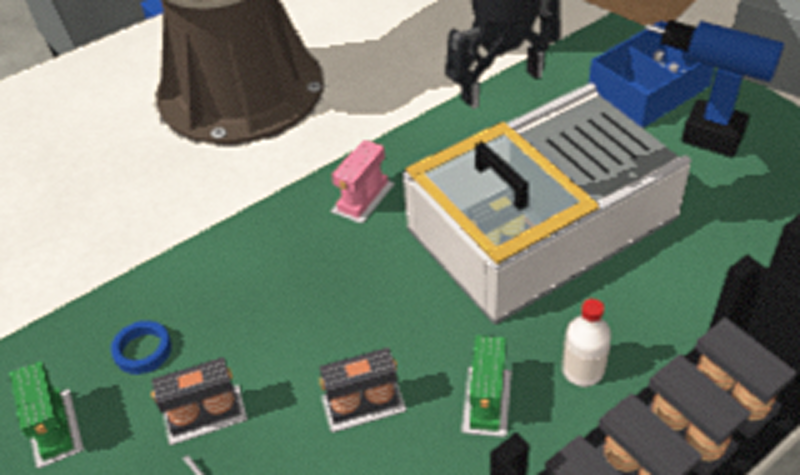

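The guard is shut with the choke upright beneath it (≈(500,215)), the gripper is clear, and everything else is where it was.

```bash
python3 -c "
from bench import job
print(job.job_done())"
```

```text
the job is handed in; nothing more can be done
None
```

The yellow choke stands in the copper rails with the guard shut over it and the job is handed in; however, the wrist force read about 120 N (the limit) for a moment when the guard reached its open stop, and the hand-in returned no verdict.

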